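Book a bin of bottles into the storeroom with a hand-held code reader

TASK

Take the code reader out of its dock and aim it squarely, from about 7 cm away, at the bar-code label on the clipboard, holding it steady for 2 seconds; then do the same at the sloping label on the front of the bin of white-capped bottles, touching neither the clipboard nor the bins with the reader. Then hang the reader by its handle on both prongs of the hook stand, window downwards, near the middle of the prongs, and let go, leaving everything else on the table where it stands.

Things in the scene. Friction and masses are not known exactly. Their poses are not given: they have to be found in the camera images.
- reader: loose code reader, 165 mm high, 0.32 kg: yellow body (52 x 72 mm), black snout (46 x 58), wide black D-handle on top. Origin: centre of the red window underneath; it reads along own -z. Handle bar along own y: 142 long, 18 thick (x), 20 tall. Opening under it: 50 high (z 95 to 145 mm), 110 wide (y), open along x. Starts window-down in the dock
- reader_bar (a point): centre of the reader's handle bar (where to grip), 155 mm above the window; axes as the reader's
- reader_aim (a point): point 70 mm in front of the reader's window on its reading axis: ideal reading distance; bring it onto a label's centre
- dock: fixed black charging dock: tray 76 x 88 mm, floor 5 mm, rim 14 mm high, with a grey 20 mm high block on its +x side; origin at table level under the tray's centre. The reader stands in it, axes parallel to the dock's, with 9 mm play all round
- note_code (a point): centre of the bar-code label (white paper, black bars, 54 mm along x, 80 mm along y) on the delivery note, lying flat on the fixed plywood clipboard (100 x 120 mm, 5 mm thick, steel clip at +x). Axes: those of the clipboard, z up = the label's normal
- bin_white: fixed blue pick bin with six WHITE-capped amber bottles; 160 x 170 mm, walls 95 mm high, bottles to 166 mm. Origin centre of underside; its front with the sloping label looks to its own -x
- label_white: centre of the bar-code label on the front of the white-cap bin: 54 mm up the slope (own x, pointing up and into the bin) by 80 mm across (own y), on a grey plate; own z = outward normal, which leans 35 degrees from vertical towards the front of the bin. 75 mm above the table, 110 mm in front of the bin's origin
- bin_yellow: fixed blue pick bin, same shape, with six YELLOW-capped bottles and a similar label: not to be read. Stands left or right of the white-cap bin
- hook: fixed hook stand: grey foot 120 x 120 x 12 mm; steel post 22 x 30 mm at x = +45 mm, 224 mm high; two parallel red prongs at y = -35 and +35 mm, 10 mm thick, centre line 220 mm above the table, from the post to x = -43 mm, tips turned up to 238 mm at x = -49 mm. Origin: centre of the foot's underside
- hook_saddle (a point): point on the level of the prongs' upper side (225 mm), midway between the two prongs and midway along them; axes as the hook stand's (prongs point to -x)
- bottle_large: loose bystander: amber bottle, white cap, diameter 64, 210 mm high; origin centre of underside
- bottle_small: loose bystander: amber bottle, yellow cap, diameter 54, 160 mm high; origin centre of underside
- bottle_sauce: loose bystander: tan sauce bottle, orange cap, diameter 56, 180 mm high; origin centre of underside
- paper_roll: loose bystander: standing white paper roll, diameter 100, 190 mm high; origin centre of underside
- tape_roll: loose bystander: tan tape roll lying flat, diameter 96, 48 mm high; origin centre of underside
- carton_small: loose bystander: small brown carton 90 x 70 x 60 mm; origin centre of underside
- note: the fixed clipboard that carries the delivery note; origin centre of its underside
There are look-alikes about, which are no part of the job. Leave any orange or pink look-alike of the reader alone.

How it is judged (in metres and radians):
On the way, in this order (a step that is already met when the one before it is completed fails the run):
1. the reader is held steady 1 s at the clipboard's label: its aim point within 20 x 25 mm of the label's centre, window 40 to 110 mm away, within 15 degrees of square (x of reader_aim in the frame of note_code between -0.02 and 0.02 m and y of reader_aim in the frame of note_code between -0.025 and 0.025 m and z of reader_aim in the frame of note_code between -0.03 and 0.04 m and angle between the z axis of reader and the z axis of note_code, either way round below 0.26 rad and linear speed of reader below 0.03 m/s and angular speed of reader below 0.2 rad/s), for 1 s.
2. the reader is aimed in the same way at the label of the bin of white-capped bottles and held steady for a second (x of reader_aim in the frame of label_white between -0.02 and 0.02 m and y of reader_aim in the frame of label_white between -0.025 and 0.025 m and z of reader_aim in the frame of label_white between -0.03 and 0.04 m and angle between the z axis of reader and the z axis of label_white, either way round below 0.26 rad and linear speed of reader below 0.03 m/s and angular speed of reader below 0.2 rad/s), for 1 s.
At the end, for the whole second after the job is handed in: The reader hangs at rest by its handle bar on both prongs of the hook stand: bar lying on the prongs, its centre within 26 mm of midway between them and from 42 mm towards the tips to 34 mm towards the post of midway along them, window down within 11 degrees of upright (x of reader_bar in the frame of hook_saddle between -0.042 and 0.034 m and y of reader_bar in the frame of hook_saddle between -0.026 and 0.026 m and z of reader_bar in the frame of hook_saddle between 0.004 and 0.02 m and angle between reader's own z axis and vertical below 0.2 rad and contact force between reader and hook above 1 N and linear speed of reader below 0.03 m/s); the robot touches nothing.
It fails at once if a loose bystander is moved more than 40 mm or tipped over (distance of any of bottle_large, bottle_small, bottle_sauce, paper_roll, tape_roll, carton_small from where it was at the start of the episode above 0.04 m or angle between any of bottle_large, bottle_small, bottle_sauce, paper_roll, tape_roll, carton_small's own z axis and vertical above 0.5 rad).
It fails at once if the reader touches a bin or the clipboard with more than 2 N (contact force between reader and bin_white above 2 N or contact force between reader and bin_yellow above 2 N or contact force between reader and note above 2 N).
It also fails if it takes over 58 s, if anything falls off the work surface, if the arm or the gripper's body presses on something with over 40 N, if the wrist force passes 120 N, or if a joint passes its speed limit or range.

ROBOT

A 6-joint arm with a two-finger parallel gripper is mounted at the origin on the work surface. World frame = base frame: x ahead of the robot, y to its left, z up, the work surface at z = 0. Lengths are in mm, angles in rad, forces in N, time in s.
With the tool pointing down it reaches from about 350 to 775 mm from the base axis. Payload 7.3 kg.
Tool frame: the origin (TCP) lies midway between the tips of the shut fingers; the grasp point (between the pads) lies 19 mm behind it; z points along the fingers, y is the line along which they close (so a half turn about z gives the same grasp; the last joint's range is limited). The gripper opens to 92 mm and grips with 3 to 60 N. Pads are 19 mm wide; open, the fingers measure 130 mm over their backs; the gripper's body (75 mm by 190 mm) begins 47 mm behind the grasp point.
Start: joints at [1.044, 0.342, 1.524, -0, 1.275, -0.146], TCP at [195.11, 487.419, 226.741] pointing down, gripper open.
Joint ranges: [-2.53, 2.53], [-0.77, 2.02], [0.04, 2.7], [-1, 4.14], [0.28, 2.66], [-3.11, 3.11]. Speed limits (rad/s): [2.57, 2.57, 3.14, 3.14, 3.14, 3.14].

INTERFACE

Orientations are given as [roll, pitch, yaw] about the fixed x, y, z axes, in that order (R = Rz(yaw) Ry(pitch) Rx(roll)).
In Python, from plant import bot gives the robot as it stands.
- The arm moves only by the tool servo_tool, never from a script. Its argument "deltas" is a list of rows, each a list of 2 entries, a list of its own where there are three numbers: the shift along the tool's x, y, z in m, then the turn, a rotation vector about the tool's x, y, z in degrees. A call has 1 to 20 rows; each row shifts and turns the commanded pose from where the row before left it, along the tool's axes as they then stand; what a row does not reach is not made up. A row lasts 1/8 s, in which the tool goes at most 62.5 mm and 10.7 degrees, less where a joint would pass 70% of its speed; a pose out of reach is approached as far as the arm can. A call with a gripper value outside its range is refused whole. "fingers" is the opening, from 0 (shut) to 1 (fully open), set as the call begins (left out, the last holds). The fingers move at their own pace and stop on an object; the grip force is fixed at half the most. Time passes only in rows, so rows that do not move let the fingers close. It gives the time, the measured TCP pose, the force, the opening and the grip force at its end, in the units of the state.
- bot.get_obs(): the state, without advancing time (a new reading comes with each control period).
- bot.capture(name): name is "scene" or "top"; returns the picture (384x512x3 uint8, red, green, blue); there is no depth.
- bot.camera_model(name): a dict with "mtx" (3x3 intrinsics, pixels), "xyz" and "rotation" of the camera in the world. Camera axes: x right, y down, z forward; pixel columns grow to the right and rows downward; lengths in mm; the calibration is good to about 2 mm. A picture is of the moment at which its call begins. camera_model takes no time and is no camera call.
- bot.close_job(): hands the job in; it is judged then, once.
The state is a dict: "time": time; "joint_positions": joint angles; "dq": joint speeds; "tau": joint torques, N m; "tool_pos": TCP position; "tcp_rot": TCP orientation; "contact_force": force on the tool from outside, world axes, zero at the start; "moment": the same for the moment, N m; "grip_width": finger opening in mm; "finger_force": force on a finger pad.
Only numpy, scipy, OpenCV 4.12 (cv2) and the standard library are available. Lean on these libraries where they do the work, as an engineer would, in place of code of your own. Each camera call takes 0.05 s, during which the arm holds its last target. There are 200 camera calls.

## Working session

There is one attempt and no reset: what is moved stays moved. The work goes in short steps, Python scripts to look and compute and a tool call to move; the robot and the scene stay as the last step left them, time stands still between calls to the robot, and variables do not carry over. Pictures are saved under pics/ and viewed, at most 10 in all, crops included, and the job is handed in when it is done.

Besides the shell and the picture viewer there is one more tool, called after "Emit:" in YAML: its name, and indented under it one key for each argument. servo_tool: Moves the arm, as the interface text tells. Its arguments: {"type":"object","properties":{"deltas":{"type":"array"},"fingers":{"type":"number"}},"required":["deltas"]}

```bash
mkdir -p pics; ls
python3 - <<'E'
from plant import bot
import cv2
o=bot.get_obs();print(o['time'],o['tool_pos'],o['tcp_rot'],o['grip_width'])
for n in('scene','top'):
    im=bot.capture(n);cv2.imwrite(f'pics/{n}0.png',im[:,:,::-1]);m=bot.camera_model(n);print(n,m)
E
```

```text
pics
0.0 [194.89918147 487.03397446 226.04223882] [-3.14005134e+00 -1.98726563e-04  2.76081869e+00] 91.36598953327405
scene {'mtx': array([[365.98993862,   0.        , 255.14309563],
       [  0.        , 365.98993862, 193.35195496],
       [  0.        ,   0.        ,   1.        ]]), 'xyz': array([1215.09764184,  561.57705957, 1151.08680143]), 'rotation': array([-2.40308407,  0.01840383,  2.30066712])}
top {'mtx': array([[466.15213807,   0.        , 246.74261877],
       [  0.        , 466.15213807, 197.89687183],
       [  0.        ,   0.        ,   1.        ]]), 'xyz': array([ 363.92859582,  -66.66021503, 1839.2698238 ]), 'rotation': array([-3.06156567, -0.01333984, -1.56310297])}
```

View pics/scene0.png

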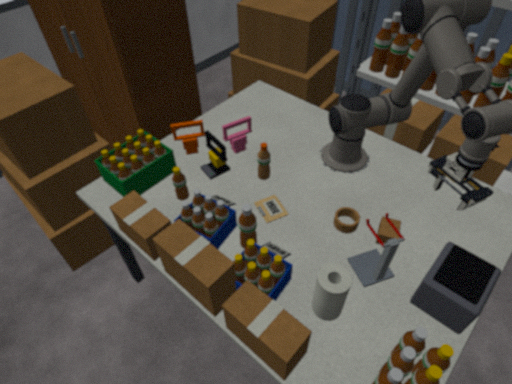

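View pics/top0.png

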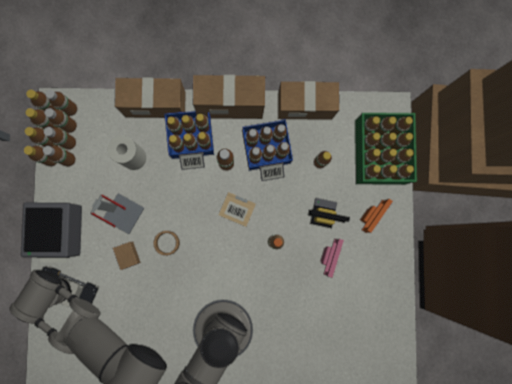

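The scene view shows the reader at about (215,158), the clipboard at (271,208), the white bin at (207,215) and the hook at (378,250). The top view shows them at (328,213), (238,209), (267,147) and (115,210). I'll enlarge both.

Run:
```python
import cv2,numpy as np
t=cv2.imread('pics/top0.png');s=cv2.imread('pics/scene0.png')
def c(i,x,y,w,h,k): return cv2.resize(i[y:y+h,x:x+w],None,fx=k,fy=k,interpolation=cv2.INTER_CUBIC)
def g(a): return np.clip(255*(a/255.)**0.7,0,255).astype('uint8')
A=np.vstack([np.hstack([c(t,300,185,66,50,6),c(t,85,185,66,50,6)]),np.hstack([c(t,210,185,66,50,6),c(t,238,118,66,50+16,6)[-300:]])])
B=np.vstack([np.hstack([c(s,185,120,66,66,6)[:300+96],c(s,345,210,66,66,6)]),np.hstack([c(s,250,190,44,33,6),c(s,175,185,88,66,6)[:198]])])
cv2.imwrite('pics/A.png',g(A));cv2.imwrite('pics/B.png',g(B));print(A.shape,B.shape)
```

```text
(600, 792, 3) (594, 792, 3)
```

View pics/A.png

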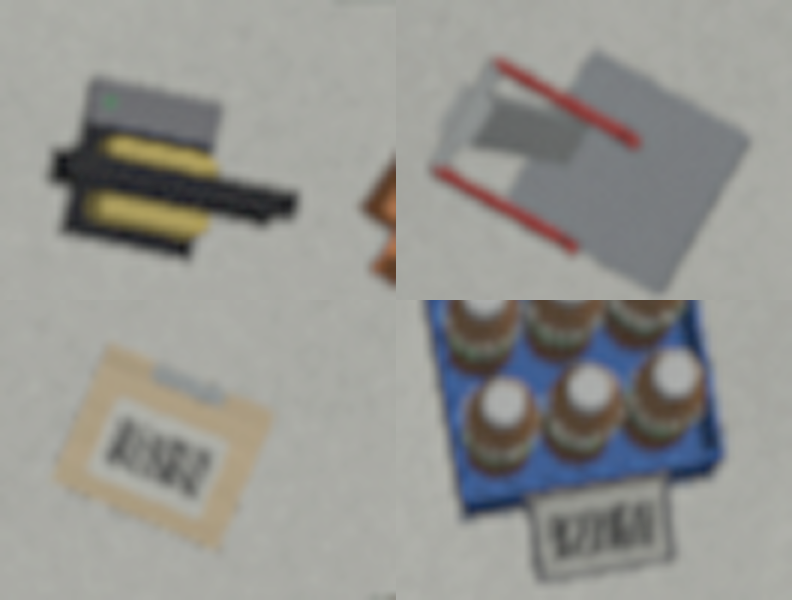

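View pics/B.png

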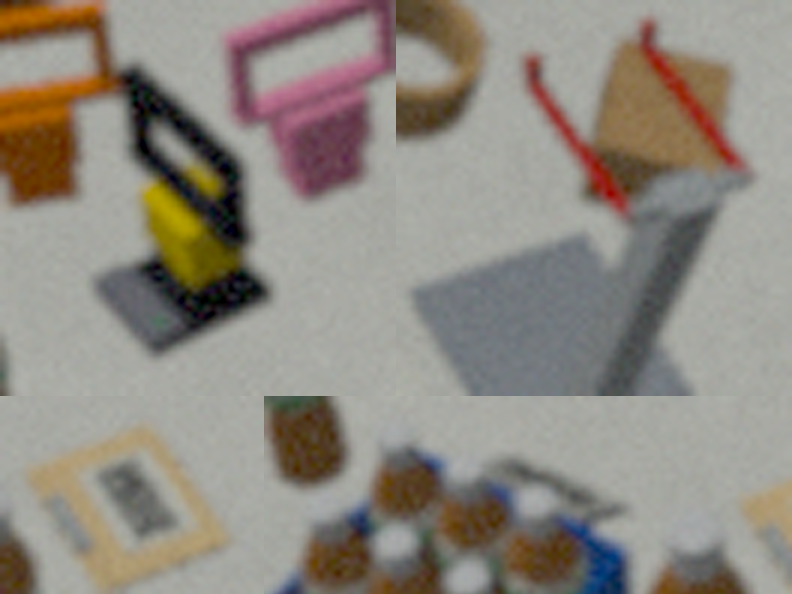

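The crops show the bar in top view running from (310,212) to (349,219). The prong tips are at (125,209) and (115,226), with the post end to the left at (102,195) and (92,214). The note label centre is about (237,210), and the white-bin label corners lie around (272,172). Next I triangulate.

```bash
cat > h.py <<'E'
import numpy as np,cv2
from plant import bot
from scipy.spatial.transform import Rotation as R
CM={n:bot.camera_model(n) for n in('scene','top')}
def ray(n,p):
    m=CM[n];d=np.linalg.inv(m['mtx'])@[p[0],p[1],1.];return m['xyz'],R.from_euler('xyz',m['rotation']).apply(d)
def plane(n,p,z):
    o,d=ray(n,p);return o+d*(z-o[2])/d[2]
def tri(a,b):
    o1,d1=ray('top',a);o2,d2=ray('scene',b)
    s=np.linalg.lstsq(np.c_[d1,-d2],o2-o1,rcond=None)[0];p,q=o1+d1*s[0],o2+d2*s[1]
    return (p+q)/2,np.linalg.norm(p-q)
def proj(n,X):
    m=CM[n];c=m['mtx']@R.from_euler('xyz',m['rotation']).inv().apply(np.array(X)-m['xyz']);return c[:2]/c[2]
E
python3 - <<'E'
from h import *
np.set_printoptions(precision=1,suppress=True)
print('base',proj('top',[0,0,0]),proj('scene',[0,0,0]))
t=cv2.imread('pics/top0.png');s=cv2.imread('pics/scene0.png')
# prongs
tops=[(125.2,208.7),(115.2,226.2)];scs=[(367.8,220.3),(387,214.7)]
for a in tops:
  for b in scs: print('tip',tri(a,b))
tr=[(102,195.3),(91.8,213.7)];sr=[(383.2,245.3),(402.7,238)]
for a in tr:
  for b in sr: print('root',tri(a,b))
for nm,im,bx in(('top',t,(85,185,151,235)),('scene',s,(345,205,411,260))):
  c=im[bx[1]:bx[3],bx[0]:bx[2]].astype(int);m=((c[...,2]>90)&(c[...,1]<70)&(c[...,0]<80)).astype('uint8')
  n,l,st,ce=cv2.connectedComponentsWithStats(m)
  for i in range(1,n):
    if st[i,4]>15:
      q=np.argwhere(l==i)[:,::-1].astype(float);u=cv2.fitLine(q.astype('float32'),cv2.DIST_L2,0,.01,.01).ravel();k=(q-u[2:])@u[:2]
      print(nm,'prong ends',u[2:]+u[:2]*k.min()+bx[:2],u[2:]+u[:2]*k.max()+bx[:2])
print('bar top ends z165',plane('top',(310.4,211.7),165),plane('top',(349.3,218.8),165))
P=lambda x,y:(300+x/6,185+y/6)
print('dock edge',plane('top',P(92,78),20),plane('top',P(222,103),20),plane('top',P(62,232),14),plane('top',P(190,258),14))
for a,b in(((310.4,211.7),(0,0)),):
  pass
S=lambda x,y:(185+x/6,120+y/6)
for a in((310.4,211.7),(349.3,218.8)):
  for b in(S(240,165),S(133,75)): print('bar end',tri(a,b))
print('note',plane('top',(236.7,209.8),5),tri((236.7,209.8),(250+137/6,190+(502-396)/6)))
C=lambda x,y:((x-396)/6+238,(y-300)/6+134)
for z,p in((97,C(527,490)),(97,C(668,472)),(53,C(675,560)),(53,C(540,580))): print('label',plane('top',p,z))
print('labc',plane('top',(272.4,171.6),75))
F=lambda x,y:(85+(x-396)/6,185+y/6)
for p in((597,50),(750,137),(660,293)): print('foot',plane('top',F(*p),12))
E
```

```text
base [222.4 329.5] [343.6 155.5]
tip (array([451.5, 334.1, 225.7]), np.float64(3.739806239299292))
tip (array([438.1, 352. , 259.6]), np.float64(59.97395322614309))
tip (array([405.9, 349.2, 194.4]), np.float64(54.19822547258821))
tip (array([390.6, 367.8, 224.5]), np.float64(5.383258917313308))
root (array([498.4, 417. , 217.6]), np.float64(1.8713864657966186))
root (array([484.8, 430.5, 258.1]), np.float64(55.424429958534354))
root (array([449.8, 434.9, 180.3]), np.float64(57.233639786137445))
root (array([434.5, 449.4, 217.6]), np.float64(0.18727437294183438))
top prong ends [101.8 195.4] [125.3 208.4]
top prong ends [ 91.9 213.2] [114.3 225.4]
scene prong ends [385.6 216.6] [401.3 237.5]
scene prong ends [367.1 222.9] [382.8 245.2]
bar top ends z165 [ 450.5 -317.6  165. ] [ 426.1 -457.9  165. ]
dock edge [ 512.  -358.9   20. ] [ 496.3 -444.    20. ] [ 411.4 -339.8   14. ] [ 395.1 -423.5   14. ]
bar end (array([ 449.5, -316.5,  164.8]), np.float64(2.95758629874735))
bar end (array([ 472.1, -331.1,  245.9]), np.float64(71.91651179551332))
bar end (array([ 400. , -440.7,   74. ]), np.float64(94.98286586934721))
bar end (array([ 423.7, -457. ,  155.6]), np.float64(8.233525768554902))
note [463.9 -50.8   5. ] (array([462. , -48. ,   0.2]), np.float64(7.045022255364802))
label [ 626.2 -137.3   97. ]
label [ 638.5 -226.    97. ]
label [ 588.3 -234.6   53. ]
label [ 574.6 -147.7   53. ]
labc [ 607.2 -186.3   75. ]
foot [524.2 413.2  12. ]
foot [468.1 312.   12. ]
foot [366.2 367.7  12. ]
```

```bash
cat >> h.py <<'E'
def down(a):
    a=np.radians(a);return np.c_[[-np.sin(a),np.cos(a),0],[np.cos(a),np.sin(a),0],[0,0,-1.]]
def pose():
    o=bot.get_obs();return np.array(o['tool_pos']),R.from_euler('xyz',o['tcp_rot']).as_matrix()
def plan(wps,start=None):
    """wps: (pos mm, R, rows); prints the equal rows (m, deg) of each leg"""
    p,Q=start or pose()
    for q,S,n in wps:
        w=R.from_matrix(Q.T@S).as_rotvec()/n
        M=sum(R.from_rotvec(w*k).as_matrix() for k in range(n))
        s=np.round(np.linalg.solve(M,Q.T@(np.array(q)-p))/1e3,4);d=np.round(np.degrees(w),2)
        print(n,'x',s.tolist(),d.tolist())
        for k in range(n): p=p+Q@s*1e3;Q=Q@R.from_rotvec(np.radians(d)).as_matrix()
        print('   ->',p.round(1))
E
python3 - <<'E'
from h import *
np.set_printoptions(precision=1,suppress=True)
p,Q=pose()
plan([(p+[0,0,110],Q,3),((438,-387,290),down(-10),20),((438,-387,141),down(-10),6)])
for nm,px,z in(('large',(225,155),210),('small',(324,156),160),('sauce',(277,241),180),('roll',(126,149),190),('tape',(166,242),48),('carton',(126,255),60)): print(nm,plane('top',px,z))
E
```

```text
3 x [0.0, -0.0001, -0.0367] [0.0, 0.0, 0.0]
   -> [194.9 486.9 336.2]
20 x [-0.0473, -0.0131, 0.0023] [-0.0, 0.0, 3.91]
   -> [ 438.2 -387.2  291.1]
6 x [0.0001, -0.0, 0.025] [-0.0, 0.01, -0.0]
   -> [ 438.2 -386.8  141.1]
large [646.   -9.5 210. ]
small [ 654.6 -368.7  160. ]
sauce [ 344.7 -196.3  180. ]
roll [667.6 344.5 190. ]
tape [336.2 217.5  48. ]
carton [286.3 365.4  60. ]
```

Emit:
servo_tool:
  deltas:
    - [[0,0,-0.037],[0,0,0]]
    - [[0,0,-0.037],[0,0,0]]
    - [[0,0,-0.037],[0,0,0]]
  fingers: 1

```text
time: 0.48
tool_pos: [195.0, 487.1, 338.5]
tcp_rot: [-3.141, -0.0, 2.761]
contact_force: [-0.0, 0.6, -1.1]
grip_width: 91.6
finger_force: 0.0
```

Emit:
servo_tool:
  deltas:
    - [[-0.0473,-0.0131,0.0023],[0,0,3.91]]
    - [[-0.0473,-0.0131,0.0023],[0,0,3.91]]
    - [[-0.0473,-0.0131,0.0023],[0,0,3.91]]
    - [[-0.0473,-0.0131,0.0023],[0,0,3.91]]
    - [[-0.0473,-0.0131,0.0023],[0,0,3.91]]
    - [[-0.0473,-0.0131,0.0023],[0,0,3.91]]
    - [[-0.0473,-0.0131,0.0023],[0,0,3.91]]
    - [[-0.0473,-0.0131,0.0023],[0,0,3.91]]
    - [[-0.0473,-0.0131,0.0023],[0,0,3.91]]
    - [[-0.0473,-0.0131,0.0023],[0,0,3.91]]
    - [[-0.0473,-0.0131,0.0023],[0,0,3.91]]
    - [[-0.0473,-0.0131,0.0023],[0,0,3.91]]
    - [[-0.0473,-0.0131,0.0023],[0,0,3.91]]
    - [[-0.0473,-0.0131,0.0023],[0,0,3.91]]
    - [[-0.0473,-0.0131,0.0023],[0,0,3.91]]
    - [[-0.0473,-0.0131,0.0023],[0,0,3.91]]
    - [[-0.0473,-0.0131,0.0023],[0,0,3.91]]
    - [[-0.0473,-0.0131,0.0023],[0,0,3.91]]
    - [[-0.0473,-0.0131,0.0023],[0,0,3.91]]
    - [[-0.0473,-0.0131,0.0023],[0,0,3.91]]

```text
time: 2.98
tool_pos: [437.8, -388.1, 291.0]
tcp_rot: [-3.141, -0.001, 1.394]
contact_force: [0.3, 0.6, -0.3]
grip_width: 91.6
finger_force: 0.0
```

Emit:
servo_tool:
  deltas:
    - [[0,0,0],[0,0,0]]
    - [[0,0,0],[0,0,0]]

```text
time: 3.22
tool_pos: [438.4, -386.3, 291.2]
tcp_rot: [-3.141, -0.001, 1.396]
contact_force: [-0.4, -0.3, -0.1]
grip_width: 91.8
finger_force: 0.0
```

Emit:
servo_tool:
  deltas:
    - [[0,0,0.025],[0,0,0]]
    - [[0,0,0.025],[0,0,0]]
    - [[0,0,0.025],[0,0,0]]
    - [[0,0,0.025],[0,0,0]]
    - [[0,0,0.025],[0,0,0]]
    - [[0,0,0.025],[0,0,0]]
    - [[0,0,0],[0,0,0]]

```text
time: 4.1
tool_pos: [438.4, -384.5, 140.3]
tcp_rot: [-3.139, -0.003, 1.398]
contact_force: [0.6, -0.3, 0.0]
grip_width: 92.1
finger_force: 0.0
```

Emit:
servo_tool:
  deltas:
    - [[0,0,0],[0,0,0]]
    - [[0,0,0],[0,0,0]]
    - [[0,0,0],[0,0,0]]
    - [[0,0,0],[0,0,0]]
    - [[0,0,0],[0,0,0]]
    - [[0,0,0],[0,0,0]]
    - [[0,0,0],[0,0,0]]
    - [[0,0,0],[0,0,0]]
  fingers: 0

```text
time: 5.1
tool_pos: [438.5, -386.7, 141.6]
tcp_rot: [3.142, -0.0, 1.396]
contact_force: [-1.0, -0.1, -2.8]
grip_width: 17.7
finger_force: 29.8
```

Gripped at 17.7 mm, which matches the bar. I'll lift it and check the hold with both cameras.

Emit:
servo_tool:
  deltas:
    - [[0,0,-0.015],[0,0,0]]
    - [[0,0,-0.02],[0,0,0]]
    - [[0,0,-0.025],[0,0,0]]
    - [[0,0,-0.03],[0,0,0]]
    - [[0,0,-0.03],[0,0,0]]
    - [[0,0,0],[0,0,0]]

```text
time: 5.85
tool_pos: [439.2, -387.5, 264.5]
tcp_rot: [3.137, 0.004, 1.396]
contact_force: [0.6, -0.8, -3.3]
grip_width: 17.5
finger_force: 29.9
```

Run:
```python
from h import *
p,Q=pose();o=bot.get_obs();print(o['time'],p,o['contact_force'],o['moment'],o['grip_width'])
t=bot.capture('top');s=bot.capture('scene')
B=np.array([*p[:2],p[2]+19])
print(proj('scene',B),proj('top',B),proj('scene',B-[0,0,155]))
f=lambda i,c:cv2.resize(i[int(c[1])-37:int(c[1])+38,int(c[0])-33:int(c[0])+33,::-1],(396,450),interpolation=cv2.INTER_CUBIC)
cv2.imwrite('pics/lift.png',np.hstack([f(t,proj('top',B)),f(s,proj('scene',B-[0,0,75]))]))
plan([((463,-50,265),down(-10),9),((463,-50,211),down(-10),3)])
```

```text
5.85 [ 439.20461954 -387.49976796  264.54848042] [ 0.62684613 -0.77482099 -3.3125792 ] [-0.15564855  0.04952207 -0.03235292] 17.481930423644815
[211.51138657 115.78361677] [336.53476516 213.46597042] [215.35168089 145.69185077]
9 x [0.0373, -0.0038, -0.0004] [-0.0, -0.0, -0.0]
   -> [462.9 -49.8 264.9]
3 x [-0.0001, 0.0001, 0.018] [-0.01, -0.01, -0.01]
   -> [463.1 -50.1 210.9]
```

View pics/lift.png

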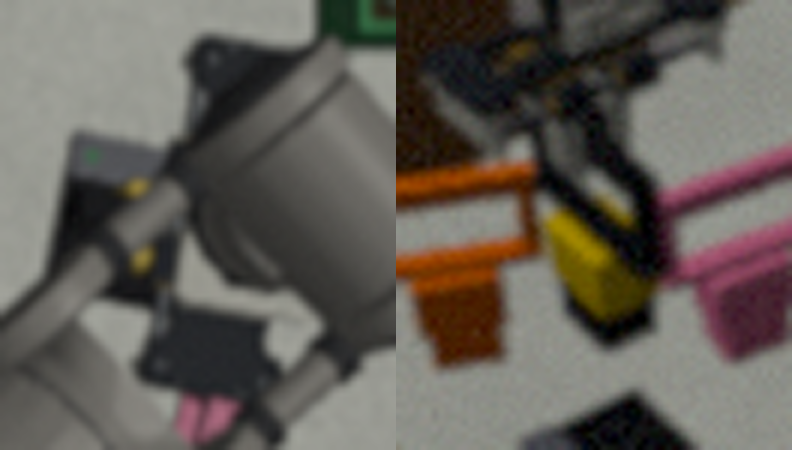

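The right half shows the reader hanging upright in the gripper, with its snout bottom at about (610,340) in the crop and clear of the dock. I'll move to the clipboard.

Emit:
servo_tool:
  deltas:
    - [[0.02,-0.002,0],[0,0,0]]
    - [[0.0373,-0.0038,0],[0,0,0]]
    - [[0.0373,-0.0038,0],[0,0,0]]
    - [[0.0373,-0.0038,0],[0,0,0]]
    - [[0.0373,-0.0038,0],[0,0,0]]
    - [[0.0373,-0.0038,0],[0,0,0]]
    - [[0.0373,-0.0038,0],[0,0,0]]
    - [[0.0373,-0.0038,0],[0,0,0]]
    - [[0.0373,-0.0038,0],[0,0,0]]
    - [[0.017,-0.0015,0],[0,0,0]]
    - [[0,0,0.018],[0,0,0]]
    - [[0,0,0.018],[0,0,0]]
    - [[0,0,0.018],[0,0,0]]

```text
time: 7.58
tool_pos: [462.8, -50.3, 206.6]
tcp_rot: [-3.14, 0.0, 1.396]
contact_force: [0.0, 0.4, -3.6]
grip_width: 17.8
finger_force: 30.0
```

Emit:
servo_tool:
  deltas:
    - [[0,0,0],[0,0,0]]
    - [[0,0,0],[0,0,0]]
    - [[0,0,0],[0,0,0]]
    - [[0,0,0],[0,0,0]]
    - [[0,0,0],[0,0,0]]
    - [[0,0,0],[0,0,0]]
    - [[0,0,0],[0,0,0]]
    - [[0,0,0],[0,0,0]]
    - [[0,0,0],[0,0,0]]
    - [[0,0,0],[0,0,0]]
    - [[0,0,0],[0,0,0]]
    - [[0,0,0],[0,0,0]]
    - [[0,0,0],[0,0,0]]
    - [[0,0,0],[0,0,0]]
    - [[0,0,0],[0,0,0]]
    - [[0,0,0],[0,0,0]]
    - [[0,0,0],[0,0,0]]
    - [[0,0,0],[0,0,0]]
    - [[0,0,0],[0,0,0]]
    - [[0,0,0],[0,0,0]]

```text
time: 10.07
tool_pos: [463.4, -50.5, 207.7]
tcp_rot: [-3.142, -0.0, 1.396]
contact_force: [-0.8, 0.0, -2.8]
grip_width: 17.6
finger_force: 30.0
```

Run:
```python
from h import *
np.set_printoptions(precision=3,suppress=True)
p,Q=pose();print(p,bot.get_obs()['time'])
s=bot.capture('scene');B=np.array([*p[:2],p[2]+19])
c=proj('scene',B-[0,0,100]);print(c,proj('scene',B-[0,0,155]),proj('scene',(463,-50,5)))
x,y=int(c[0])-40,int(c[1])-40;print(x,y)
cv2.imwrite('pics/note.png',cv2.resize(s[y:y+90,x:x+90,::-1],(540,540),interpolation=cv2.INTER_CUBIC))
# label pose: reader x horizontally along bin x (9 deg), z = normal
a=np.radians(9);b=np.radians(35)
n=np.array([-np.sin(b)*np.cos(a),-np.sin(b)*np.sin(a),np.cos(b)])
y=np.array([np.cos(b)*np.cos(a),np.cos(b)*np.sin(a),np.sin(b)])
S=np.c_[np.cross(y,-n),y,-n]; T=np.array([607,-186,75])+206*n
plan([((p[0],p[1],290),down(-10),4),(T-[0,0,0]+40*n,S,10),(T,S,2)])
print(T,S)
```

```text
[463.396 -50.495 207.689] 10.075
[271.747 186.306] [271.537 195.852] [271.452 206.737]
231 146
4 x [0.0, -0.0, -0.0206] [0.0, -0.0, -0.0]
   -> [463.4 -50.5 290.1]
10 x [-0.0159, 0.0005, 0.0013] [-3.47, 0.58, -1.84]
   -> [ 467.6 -208.6  276.5]
2 x [0.0002, 0.0001, 0.02] [0.01, 0.01, -0.01]
   -> [ 490.3 -204.6  243.8]
[ 490.298 -204.484  243.745] [[-0.156  0.809  0.567]
 [ 0.988  0.128  0.09 ]
 [ 0.     0.574 -0.819]]
```

View pics/note.png

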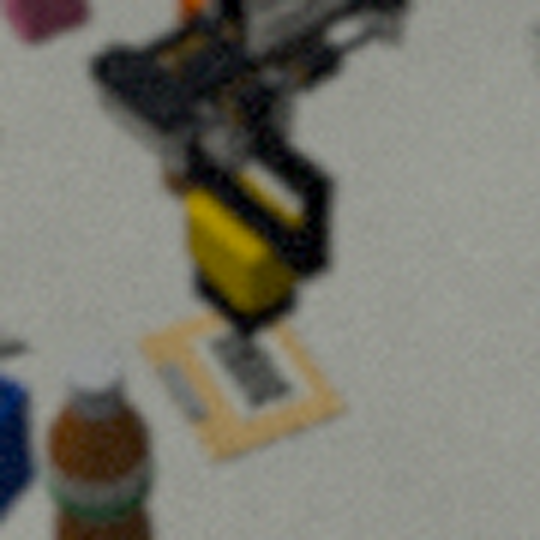

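The reader hangs squarely over the note. The bar-code centre at about (272.7,207.3) agrees with the predicted (271.5,206.7), so step 1 was held for 2.5 s. On to the bin label.

Emit:
servo_tool:
  deltas:
    - [[0,0,-0.0206],[0,0,0]]
    - [[0,0,-0.0206],[0,0,0]]
    - [[0,0,-0.0206],[0,0,0]]
    - [[0,0,-0.0206],[0,0,0]]
    - [[-0.0159,0.0005,0.0013],[-3.47,0.58,-1.84]]
    - [[-0.0159,0.0005,0.0013],[-3.47,0.58,-1.84]]
    - [[-0.0159,0.0005,0.0013],[-3.47,0.58,-1.84]]
    - [[-0.0159,0.0005,0.0013],[-3.47,0.58,-1.84]]
    - [[-0.0159,0.0005,0.0013],[-3.47,0.58,-1.84]]
    - [[-0.0159,0.0005,0.0013],[-3.47,0.58,-1.84]]
    - [[-0.0159,0.0005,0.0013],[-3.47,0.58,-1.84]]
    - [[-0.0159,0.0005,0.0013],[-3.47,0.58,-1.84]]
    - [[-0.0159,0.0005,0.0013],[-3.47,0.58,-1.84]]
    - [[-0.0159,0.0005,0.0013],[-3.47,0.58,-1.84]]
    - [[0,0,0],[0,0,0]]
    - [[0,0,0],[0,0,0]]

```text
time: 12.12
tool_pos: [467.3, -208.2, 276.4]
tcp_rot: [2.532, -0.0, 1.727]
contact_force: [-0.5, 0.5, -2.8]
grip_width: 17.9
finger_force: 30.0
```

Run:
```python
from h import *
np.set_printoptions(precision=3,suppress=True)
p,Q=pose();print(p,Q,bot.get_obs()['time'])
a=np.radians(9);b=np.radians(35)
n=np.array([-np.sin(b)*np.cos(a),-np.sin(b)*np.sin(a),np.cos(b)])
y=np.array([np.cos(b)*np.cos(a),np.cos(b)*np.sin(a),np.sin(b)])
S=np.c_[np.cross(y,-n),y,-n]; T=np.array([607,-186,75])+206*n
plan([(T,S,3)])
im=np.hstack([cv2.resize(bot.capture(k)[y0:y0+75,x0:x0+66,::-1],(396,450),interpolation=cv2.INTER_CUBIC) for k,x0,y0 in(('top',235,110),('scene',180,160))])
cv2.imwrite('pics/lab.png',im)
```

```text
[ 467.297 -208.229  276.389] [[-0.156  0.81   0.566]
 [ 0.988  0.127  0.09 ]
 [ 0.     0.573 -0.82 ]] 12.125
3 x [0.0, 0.0001, 0.0134] [-0.02, -0.0, -0.02]
   -> [ 490.3 -204.6  243.6]
```

View pics/lab.png

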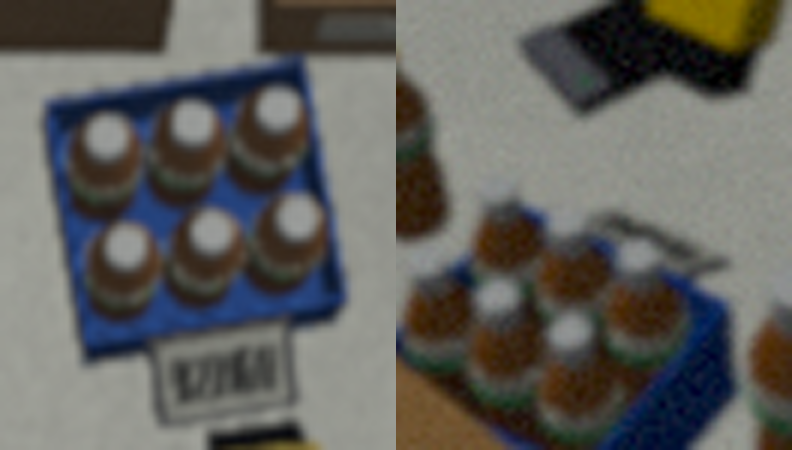

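In the top half, the label centre is at about (272.5,172.5) and the snout edge at (278,182). That offset fits the 9° normal and the perspective. I'll move in 40 mm and hold.

Emit:
servo_tool:
  deltas:
    - [[0,0,0.0134],[0,0,0]]
    - [[0,0,0.0134],[0,0,0]]
    - [[0,0,0.0134],[0,0,0]]
    - [[0,0,0],[0,0,0]]
    - [[0,0,0],[0,0,0]]
    - [[0,0,0],[0,0,0]]
    - [[0,0,0],[0,0,0]]
    - [[0,0,0],[0,0,0]]
    - [[0,0,0],[0,0,0]]
    - [[0,0,0],[0,0,0]]
    - [[0,0,0],[0,0,0]]
    - [[0,0,0],[0,0,0]]
    - [[0,0,0],[0,0,0]]
    - [[0,0,0],[0,0,0]]
    - [[0,0,0],[0,0,0]]
    - [[0,0,0],[0,0,0]]
    - [[0,0,0],[0,0,0]]
    - [[0,0,0],[0,0,0]]
    - [[0,0,0],[0,0,0]]
    - [[0,0,0],[0,0,0]]

```text
time: 14.72
tool_pos: [490.3, -205.0, 243.5]
tcp_rot: [2.53, 0.0, 1.727]
contact_force: [0.3, -0.5, -3.4]
grip_width: 17.9
finger_force: 30.0
```

Run:
```python
from h import *
np.set_printoptions(precision=3,suppress=True)
p,Q=pose();z=-Q[:,2]
print('aim',p-206*z,'top px aim/window',proj('top',p-206*z),proj('top',p-136*z),proj('scene',p-136*z))
t=bot.capture('top');c=t[150:200,250:310].astype(int)
m=((c[...,0]>110)&(c[...,1]>100)&(c[...,2]<70)).astype('uint8');q=np.argwhere(m);print('yellow',q.mean(0)[::-1]+[250,150] if len(q) else None,len(q))
h=np.array([np.cos(np.radians(61.2)),np.sin(np.radians(61.2))])
c0=np.array([443,388.]);far=c0-h*115;end=c0-h*14
s=[]
plan([(p+60*z,Q,3),((*far,335),down(61.2),20),((*far,242),down(61.2),5),((*end,242),down(61.2),10),((*end,216),down(61.2),4)])
```

```text
aim [ 607.112 -186.541   74.852] top px aim/window [272.466 171.621] [275.19  180.199] [226.355 182.653]
yellow [277.389 182.796] 113
3 x [-0.0, -0.0, -0.02] [-0.0, -0.0, 0.0]
   -> [ 456.3 -210.3  292.7]
20 x [0.0231, 0.012, 0.0005] [1.63, 0.8, -2.53]
   -> [387.7 286.9 336. ]
5 x [0.0, 0.0001, 0.0188] [-0.01, -0.01, 0.01]
   -> [387.8 287.3 242. ]
10 x [0.0, 0.0101, -0.0] [0.0, -0.0, 0.0]
   -> [436.5 375.8 242. ]
4 x [0.0, -0.0, 0.0065] [0.0, -0.0, 0.01]
   -> [436.5 375.8 216. ]
```

Step 2 was held for 2 s. I'll retreat further along the normal for more clearance, then replan.

Emit:
servo_tool:
  deltas:
    - [[0,0,-0.02],[0,0,0]]
    - [[0,0,-0.025],[0,0,0]]
    - [[0,0,-0.025],[0,0,0]]
    - [[0,0,-0.025],[0,0,0]]
    - [[0,0,-0.025],[0,0,0]]
    - [[0,0,0],[0,0,0]]

```text
time: 15.52
tool_pos: [422.2, -216.5, 343.2]
tcp_rot: [2.529, 0.003, 1.726]
contact_force: [-0.6, -0.5, -2.5]
grip_width: 17.6
finger_force: 30.0
```

Run:
```python
from h import *
h=np.array([np.cos(np.radians(61.2)),np.sin(np.radians(61.2))])
c0=np.array([443,388.]);far=c0-h*115
print(pose()[0])
plan([((*far,345),down(61.2),20)])
```

```text
[ 422.20284089 -216.51207604  343.19972255]
20 x [0.0226, 0.0129, 0.003] [1.63, 0.81, -2.53]
   -> [387.4 286.9 345. ]
```

Emit:
servo_tool:
  deltas:
    - [[0.0226,0.0129,0.003],[1.63,0.81,-2.53]]
    - [[0.0226,0.0129,0.003],[1.63,0.81,-2.53]]
    - [[0.0226,0.0129,0.003],[1.63,0.81,-2.53]]
    - [[0.0226,0.0129,0.003],[1.63,0.81,-2.53]]
    - [[0.0226,0.0129,0.003],[1.63,0.81,-2.53]]
    - [[0.0226,0.0129,0.003],[1.63,0.81,-2.53]]
    - [[0.0226,0.0129,0.003],[1.63,0.81,-2.53]]
    - [[0.0226,0.0129,0.003],[1.63,0.81,-2.53]]
    - [[0.0226,0.0129,0.003],[1.63,0.81,-2.53]]
    - [[0.0226,0.0129,0.003],[1.63,0.81,-2.53]]
    - [[0.0226,0.0129,0.003],[1.63,0.81,-2.53]]
    - [[0.0226,0.0129,0.003],[1.63,0.81,-2.53]]
    - [[0.0226,0.0129,0.003],[1.63,0.81,-2.53]]
    - [[0.0226,0.0129,0.003],[1.63,0.81,-2.53]]
    - [[0.0226,0.0129,0.003],[1.63,0.81,-2.53]]
    - [[0.0226,0.0129,0.003],[1.63,0.81,-2.53]]
    - [[0.0226,0.0129,0.003],[1.63,0.81,-2.53]]
    - [[0.0226,0.0129,0.003],[1.63,0.81,-2.53]]
    - [[0.0226,0.0129,0.003],[1.63,0.81,-2.53]]
    - [[0.0226,0.0129,0.003],[1.63,0.81,-2.53]]

```text
time: 18.02
tool_pos: [386.2, 289.4, 343.8]
tcp_rot: [-3.141, -0.006, 2.644]
contact_force: [0.1, -0.9, -2.9]
grip_width: 17.8
finger_force: 30.0
```

Emit:
servo_tool:
  deltas:
    - [[0,0,0],[0,0,0]]
    - [[0,0,0.02],[0,0,0]]
    - [[0,0,0.02],[0,0,0]]
    - [[0,0,0.02],[0,0,0]]
    - [[0,0,0.02],[0,0,0]]
    - [[0,0,0.02],[0,0,0]]
    - [[0,0,0],[0,0,0]]
    - [[0,0,0],[0,0,0]]

```text
time: 19.02
tool_pos: [387.0, 288.0, 245.8]
tcp_rot: [3.14, -0.003, 2.641]
contact_force: [0.2, 0.2, -2.8]
grip_width: 17.9
finger_force: 30.0
```

Run:
```python
from h import *
h=np.array([np.cos(np.radians(61.2)),np.sin(np.radians(61.2))])
c0=np.array([443,388.]);far=c0-h*115;end=c0-h*14
p,Q=pose();print(p,bot.get_obs()['tcp_rot'],bot.get_obs()['time'])
plan([((*far,242),down(61.2),1),((*end,242),down(61.2),10),((*end,216),down(61.2),4)])
im=np.hstack([cv2.resize(bot.capture(k)[y0:y0+75,x0:x0+66,::-1],(396,450),interpolation=cv2.INTER_CUBIC) for k,x0,y0 in(('top',90,180),('scene',340,195))])
cv2.imwrite('pics/hk.png',im)
```

```text
[386.96705472 287.97017358 245.79457262] [ 3.14007232 -0.00336428  2.64081075] 19.025
1 x [-0.0009, -0.0004, 0.0038] [0.09, -0.19, 0.11]
   -> [387.6 287.2 242. ]
10 x [-0.0, 0.0101, -0.0] [-0.0, -0.0, -0.0]
   -> [436.2 375.7 242. ]
4 x [-0.0, 0.0, 0.0065] [-0.0, -0.0, -0.0]
   -> [436.2 375.7 216. ]
```

View pics/hk.png

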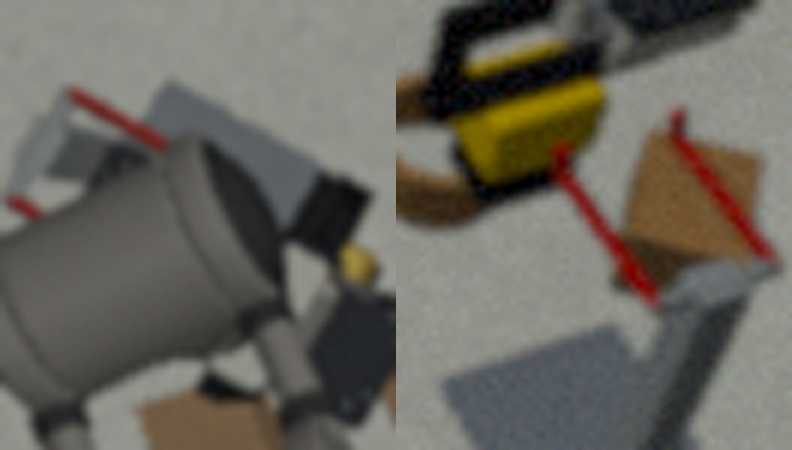

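The reader sits in front of the tips at the left of the scene crop, with the prong tips at about (560,155) and (680,120). I'll lower 4 mm and slide in part way while watching the force.

Emit:
servo_tool:
  deltas:
    - [[-0.001,0,0.0035],[0,0,0]]
    - [[0,0.01,0],[0,0,0]]
    - [[0,0.01,0],[0,0,0]]
    - [[0,0.01,0],[0,0,0]]
    - [[0,0.01,0],[0,0,0]]
    - [[0,0.01,0],[0,0,0]]
    - [[0,0.01,0],[0,0,0]]
    - [[0,0,0],[0,0,0]]

```text
time: 20.12
tool_pos: [416.4, 340.6, 241.5]
tcp_rot: [3.141, -0.004, 2.642]
contact_force: [-0.2, 0.6, -3.3]
grip_width: 18.0
finger_force: 30.0
```

Run:
```python
from h import *
p,Q=pose();o=bot.get_obs();print(p,o['contact_force'],o['moment'])
s=bot.capture('scene')
cv2.imwrite('pics/hk2.png',cv2.resize(s[180:270,330:420,::-1],(600,600),interpolation=cv2.INTER_CUBIC))
```

```text
[416.42107428 340.60504648 241.54246684] [-0.16551002  0.59815502 -3.31987613] [-0.00299454  0.03928814  0.00682252]
```

View pics/hk2.png

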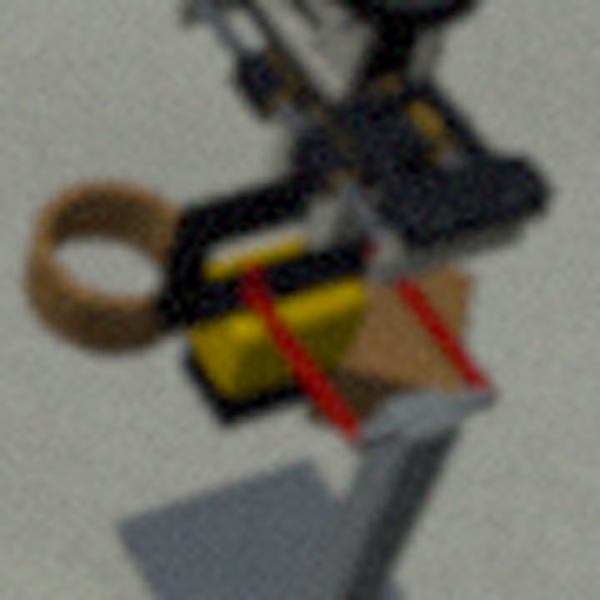

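No contact so far. The left prong tip at about (255,275) sits below the bar, in the opening. I'll go on in 41 mm, then lower.

Emit:
servo_tool:
  deltas:
    - [[0,0.01,0],[0,0,0]]
    - [[0,0.01,0],[0,0,0]]
    - [[0,0.01,0],[0,0,0]]
    - [[0,0.01,0],[0,0,0]]
    - [[0,0,0],[0,0,0]]

```text
time: 20.8
tool_pos: [435.6, 375.8, 241.5]
tcp_rot: [3.141, -0.004, 2.642]
contact_force: [-0.6, -0.3, -2.7]
grip_width: 17.8
finger_force: 30.0
```

Emit:
servo_tool:
  deltas:
    - [[0,0,0.0065],[0,0,0]]
    - [[0,0,0.0065],[0,0,0]]
    - [[0,0,0.005],[0,0,0]]
    - [[0,0,0.003],[0,0,0]]
    - [[0,0,0.002],[0,0,0]]
    - [[0,0,0],[0,0,0]]

```text
time: 21.55
tool_pos: [435.3, 375.2, 218.8]
tcp_rot: [3.141, -0.004, 2.641]
contact_force: [-0.3, -0.6, -2.9]
grip_width: 17.9
finger_force: 30.0
```

Emit:
servo_tool:
  deltas:
    - [[0,0,0.0015],[0,0,0]]
    - [[0,0,0],[0,0,0]]
    - [[0,0,0.001],[0,0,0]]
    - [[0,0,0],[0,0,0]]

```text
time: 22.05
tool_pos: [435.2, 375.2, 216.2]
tcp_rot: [3.141, -0.004, 2.641]
contact_force: [-0.3, -0.7, -2.4]
grip_width: 17.6
finger_force: 30.0
```

Emit:
servo_tool:
  deltas:
    - [[0,0,0.001],[0,0,0]]
    - [[0,0,0],[0,0,0]]
    - [[0,0,0],[0,0,0]]

```text
time: 22.42
tool_pos: [435.4, 375.3, 215.6]
tcp_rot: [3.141, -0.004, 2.641]
contact_force: [-0.2, -0.8, 0.3]
grip_width: 17.9
finger_force: 30.0
```

The prongs now carry the weight. I'll release with a partial opening, because the post is close.

Emit:
servo_tool:
  deltas:
    - [[0,0,0],[0,0,0]]
    - [[0,0,0],[0,0,0]]
    - [[0,0,0],[0,0,0]]
    - [[0,0,0],[0,0,0]]
    - [[0,0,0],[0,0,0]]
    - [[0,0,0],[0,0,0]]
  fingers: 0.4

```text
time: 23.18
tool_pos: [435.3, 375.2, 215.3]
tcp_rot: [3.141, -0.004, 2.641]
contact_force: [0.2, 0.4, 0.4]
grip_width: 36.6
finger_force: 0.0
```

Emit:
servo_tool:
  deltas:
    - [[0,0,-0.008],[0,0,0]]
    - [[0,0,-0.015],[0,0,0]]
    - [[0,0,-0.025],[0,0,0]]
    - [[0,0,-0.04],[0,0,0]]
    - [[0,0,-0.05],[0,0,0]]
    - [[0,0,-0.05],[0,0,0]]
    - [[-0.03,-0.05,0],[0,0,0]]
    - [[-0.03,-0.05,0],[0,0,0]]
    - [[-0.03,-0.05,0],[0,0,0]]
    - [[0,-0.05,0],[0,0,0]]
    - [[0,0,0],[0,0,0]]
    - [[0,0,0],[0,0,0]]

```text
time: 24.68
tool_pos: [419.1, 156.4, 403.9]
tcp_rot: [3.139, -0.002, 2.641]
contact_force: [0.5, -0.0, -0.5]
grip_width: 36.8
finger_force: 0.0
```

Run:
```python
from h import *
o=bot.get_obs();print(o['time'],o['tool_pos'],o['contact_force'])
im=np.hstack([cv2.resize(bot.capture(k)[y0:y0+75,x0:x0+66,::-1],(396,450),interpolation=cv2.INTER_CUBIC) for k,x0,y0 in(('top',85,180),('scene',350,195))])
cv2.imwrite('pics/end.png',im)
print(proj('top',(436,375.5,245)),proj('scene',(436,375.5,235)))
```

```text
24.675 [419.08585041 156.37317975 403.9307302 ] [ 0.45392606 -0.01268814 -0.52926187]
[110.98485422 213.07269863] [382.06409021 222.32617381]
```

View pics/end.png

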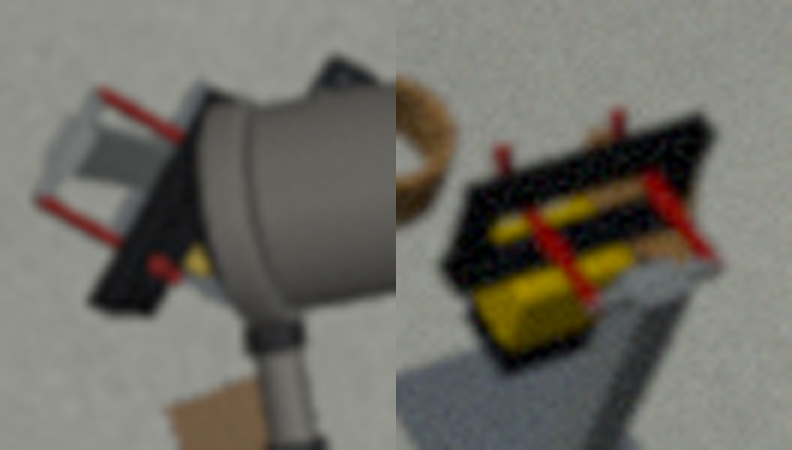

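The reader hangs level on both prongs, with the tips showing behind the bar at about (503,158) and (618,125). It is inside the upturned tips and clear of the gripper, so I'm handing in.

```bash
python3 -c "
from plant import bot
print(bot.close_job())"
```

```text
the job is handed in; nothing more can be done
None
```

The job is handed in at about 25 s; no verdict came back. The reader was held about 2 s at the clipboard label and then at the white-cap bin label, and by the last pictures it hangs on both prongs with the gripper clear.

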